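Draw out the fume extractor's filter tray with the hook

TASK

Take the orange-handled draw hook from the mat, hook its bent tip into the finger hole of the fume extractor's filter tray, and draw the tray over its catch and out until you feel it come up against its stop; hold it against the stop with a light pull for a moment, since more than 15 N breaks the stop. Then unhook, leaving the tray out, and lay the hook gently down on the mat again. Do not touch the tray itself with the gripper, and leave the other things where they are.

Things in the scene. Friction and masses are not known exactly. Their poses are not given: they have to be found in the camera images.
- extractor: Bench fume extractor: white box with an inlet collar on top, fixed to the bench, 200 deep (x) x 180 wide (y) x 150 mm high (183 with the collar). Origin: centre of its underside, on the bench. Its front, the plane x = -100 mm, looks along its -x and holds the grey filter tray below a dark control strip. The tray's catch and stop are inside.
- tray: Grey filter tray that slides out of the front along the extractor's -x. Shut, its origin and axes are the extractor's; they travel with it. Its front plate, flush when shut, is 136 wide (y), z = 42 to 83 mm, x = -100 to -96 mm, with one finger hole through it. Behind the plate it is empty to x = -49 mm, 120 wide, floor at z = 47 mm; then comes the filter.
- finger_hole (a point): Centre of the rectangular, dark-rimmed finger hole, on the outer face of the tray's 4 mm front plate, 62.5 mm above the bench. The hole is 28 mm wide (y) and 16 mm high (z). Axes as the tray's: x points into the extractor, square to the plate. It travels with the tray.
- tray_slide (a joint): How far the tray is out (m), 0 = shut. A sprung catch, passed by 20 mm, holds it shut: about 9 N draws it over. From there it slides against about 2 N and stays where left. It ends at a rigid stop inside the extractor, set by a screw and not to be seen, somewhere between 76 and 104 mm out; there the pull rises at once.
- hook: Draw hook, 60 to 100 g, lying flat on the mat, z up, and used so. Origin: underside of the handle at the middle of its length. Orange handle 96 long (x), 16 wide (y), 20 mm high, flat sides. Steel rod 5 mm thick, 10 mm above the underside, runs ahead to x = 135 mm, where it bends square to its +y; the bent tip reaches y = 14.5 mm, its far side x = 137.5 mm.
- hook_grip (a point): Centre of the hook's handle, 10 mm above the handle's underside: the place to grasp it, across its 16 mm width. Axes as the hook's.
- hook_tip (a point): Centre line of the rod at the bend, 135 mm ahead (hook's x) of hook_grip and level with it. Axes as the hook's.
- mat: Dark blue-green service mat, fixed to the bench, 170 (its x) x 250 (its y) x 3 mm thick. Origin: centre of its underside; its top is 3 mm above the bench.
- solder_spool: White-and-black spool of solder, 58 mm across and 52 mm high, standing on the bench. Bystander.
- hookup_spool: White spool of blue wire, 48 mm across and 30 mm high, standing on the bench. Bystander.
- label_box: Small white and green carton, 45 x 62 x 28 mm, on the bench. Bystander.
- screw_tin: Small round clear-sided tin with a yellow disc on its lid, 62 mm across, 28 mm high, on the bench. Bystander.
- connector_block: White nylon connector housing, 24 x 36 x 33 mm, on the bench. Bystander.
- screwdriver_yellow: Small screwdriver with a yellow handle, 17 x 154 x 17 mm, lying on the mat beside the hook. Bystander.
- tweezers: Steel tweezers, 11 x 124 x 9 mm, lying on the mat beyond the screwdriver. Bystander.

How it is judged:
By the outcome, as a careful person would: the job done as asked, in the order asked, and still so for the second after the job is handed in, with the robot touching nothing.
It also fails if it takes over 69 s, if anything falls off the work surface, if the arm or the gripper's body presses on something with over 40 N, if the wrist force passes 120 N, or if a joint passes its speed limit or range.

ROBOT

A 6-joint arm with a two-finger parallel gripper is mounted at the origin on the work surface; the furniture and walls round the work are solid. World frame = base frame: x ahead of the robot, y to its left, z up, the work surface at z = 0. Lengths are in mm, angles in degrees, forces in N, time in s.
With the tool pointing down it reaches from about 350 to 850 mm from the base axis. Payload 8.1 kg.
Tool frame: the origin (TCP) lies at the very end of the fingers, on their centre line; the grasp point (between the pads) lies 19 mm behind it; z points along the fingers, y is the line along which they close (so a half turn about z gives the same grasp; the last joint's range is limited). The gripper opens to 85 mm and grips with 20 to 120 N. Pads are 22 mm wide; open, the fingers measure 114 mm over their backs; the gripper's body (76 mm by 85 mm) begins 54 mm behind the grasp point. The pads swing forward as they close: fully open they stand 13 mm farther back than shut.
Start: joints at [-77.544, 7.471, 85.268, -0, 87.261, -4.893], TCP at [178.937, -572.701, 231.292] pointing down, gripper open.
Joint ranges: [-169.43, 169.43], [-51.17, 129.36], [1.28, 143.12], [-76.62, 256.62], [0, 156.53], [-152.29, 152.29]. Speed limits (degrees/s): [136.94, 136.94, 159.86, 180, 180, 180].

INTERFACE

Orientations are given as [roll, pitch, yaw] about the fixed x, y, z axes, in that order (R = Rz(yaw) Ry(pitch) Rx(roll)).
In Python, from bench import sense, eyes, job, models gives the robot as it stands. The module is installed in compiled form; this text tells all that it offers.
- The arm moves only by the tool apply_moves, never from a script. Its argument "rows" is a list of rows, each a list of 6 numbers: the shift along the tool's x, y, z in mm, then the turn, a rotation vector about the tool's x, y, z in rad. In form: [[dx, dy, dz, rx, ry, rz], ...]. A call has exactly 5 rows; each row shifts and turns the commanded pose from where the row before left it, along the tool's axes as they then stand; what a row does not reach is not made up. A row lasts 1/8 s, in which the tool goes at most 62.5 mm and 10.7 degrees, less where a joint would pass 70% of its speed; a pose out of reach is approached as far as the arm can. A call is refused whole if a number of a shift passes 62.5 or a number of a turn 0.188, either way. A call with a gripper value outside its range is refused whole. "fingers" is the finger opening in mm, from 0 to 85.4, set as the call begins (left out, the last holds). The fingers move at their own pace and stop on an object; "grip_force" is the grip in N (left out, the last holds). Time passes only in rows, so rows that do not move let the fingers close, or fill a call up. It gives the time, the measured TCP pose, the force, the opening and the grip force at its end, in the units of the state.
- sense(): the state, without advancing time (a new reading comes with each control period).
- eyes.snapshot(name): name is "side" or "top"; returns (picture, depth): 420x560x3 uint8, red, green, blue; 420x560 float32, mm along the optical axis (not along the pixel's ray), 0 where there is no reading.
- eyes.get_calibration(name): a dict with "intrinsics" (3x3 intrinsics, pixels), "R" (3x3) and "t" (3): a world point X has camera coordinates R X + t. Camera axes: x right, y down, z forward; pixel columns grow to the right and rows downward; lengths in mm; the calibration is good to about 2 mm. A picture is of the moment at which its call begins. get_calibration takes no time and is no camera call.
- job.hand_in(): hands the job in; it is judged then, once.
Trained networks look in the newest picture that a camera, given by its name, has taken for a name from the list of things; names that differ only in an ending like _2 or _b are one class to them, and where a whole thing is asked for, a point or a joint stands for the part that bears it (a point fixed in the world has none). Each returns a list of dicts, best first, with "confidence" (0 to 1); they miss things now and then, are a little off and sometimes report something else, mostly with a low value. They report only what shows in the picture. A call takes as long as a camera call.
- models.boxes_of(name, camera): "xyz" ([x, y, z] in mm, in world coordinates, good to about 4 mm: the middle of the surface that is visible of it).
- models.cut_out(name, camera): "pixels" (420x560 bool, what is visible of it).
- models.place_of(name, camera): "xyz" ([x, y, z] in mm, in world coordinates, good to about 4 mm: a listed point, or the origin of a listed thing).
The state is a dict: "time": time; "joint_pos": joint angles; "qd": joint speeds; "joint_efforts": joint torques, N m; "tool_pos": TCP position; "tcp_rot": TCP orientation; "ft_force": force on the tool from outside, world axes, zero at the start; "wrist_torque": the same for the moment, N m; "finger_gap": finger opening in mm; "grip_force": force on a finger pad.
Only numpy, scipy, OpenCV 4.12 (cv2) and the standard library are available. Lean on these libraries where they do the work, as an engineer would, in place of code of your own. Each camera call takes 0.05 s, during which the arm holds its last target. There are 200 camera calls.

## Working session

There is one attempt and no reset: what is moved stays moved. The work goes in short steps, Python scripts to look and compute and a tool call to move; the robot and the scene stay as the last step left them, time stands still between calls to the robot, and variables do not carry over. Pictures are saved under pics/ and viewed, at most 10 in all, crops included, and the job is handed in when it is done.

Besides the shell and the picture viewer there is one more tool, called after ">>>" by a JSON object that holds its "name" and its "arguments". apply_moves: Moves the arm, as the interface text tells. Its arguments: {"type":"object","properties":{"rows":{"type":"array"},"fingers":{"type":"number"},"grip_force":{"type":"number"}},"required":["rows"]}

```bash
mkdir -p pics
cat > h.py <<'E'
import numpy as np, cv2
from bench import sense, eyes, job, models
def world(cam,d,mask=None):
    c=eyes.get_calibration(cam);K=np.array(c["intrinsics"]);R=np.array(c["R"]);t=np.array(c["t"])
    v,u=np.mgrid[0:420,0:560]
    P=np.stack([(u-K[0,2])/K[0,0]*d,(v-K[1,2])/K[1,1]*d,d],-1)-t
    W=P@R
    return W
E
python3 - <<'E'
from h import *
s=sense();print(s)
for c in("side","top"):
    p,d=eyes.snapshot(c);cv2.imwrite(f"pics/{c}0.png",p[:,:,::-1]);np.save(c+"_d.npy",d);np.save(c+"_p.npy",p)
    for n in("hook_grip","hook_tip","finger_hole","extractor","hook","mat"):
        print(c,n,[(np.round(r["xyz"]),round(r["confidence"],2)) for r in models.place_of(n,c)[:2]])
E
```

```text
{'time': 0.0, 'joint_pos': array([-7.75454922e+01,  7.51601987e+00,  8.53291221e+01,  7.78408880e-04,
        8.72629222e+01, -4.89405834e+00]), 'qd': array([-0.07374833, -0.04222623,  0.06251211,  0.04890822, -0.03309094,
        0.02459061]), 'joint_efforts': array([ 1.13638635e-03, -5.69399250e+01, -5.00548482e+01, -1.18081466e-04,
        1.47816871e-02,  4.76972582e-05]), 'tool_pos': array([ 178.80589326, -572.15383843,  230.23644975]), 'tcp_rot': array([-1.79892396e+02, -9.99395398e-03,  1.73485189e+01]), 'ft_force': array([-0.048705  ,  0.14304663,  0.921565  ]), 'wrist_torque': array([-0.01849607, -0.02972405, -0.01578852]), 'grip_force': 0.0, 'finger_gap': 85.5947571357541}
side hook_grip [(array([459., -72.,  13.]), 0.73)]
side hook_tip [(array([474.,  58.,  15.]), 0.59)]
side finger_hole [(array([557., 257.,  61.]), 0.81)]
side extractor [(array([588., 354.,   1.]), 0.89)]
side hook [(array([461., -74.,   4.]), 0.73)]
side mat [(array([470., -28.,   1.]), 0.8)]
top hook_grip [(array([462., -75.,  15.]), 0.58)]
top hook_tip [(array([476.,  61.,  10.]), 0.68)]
top finger_hole [(array([560., 254.,  62.]), 0.58), (array([590., 353.,   2.]), 0.19)]
top extractor [(array([585., 354.,   0.]), 0.72)]
top hook [(array([462., -82.,  -0.]), 0.84)]
top mat []
```

View pics/top0.png

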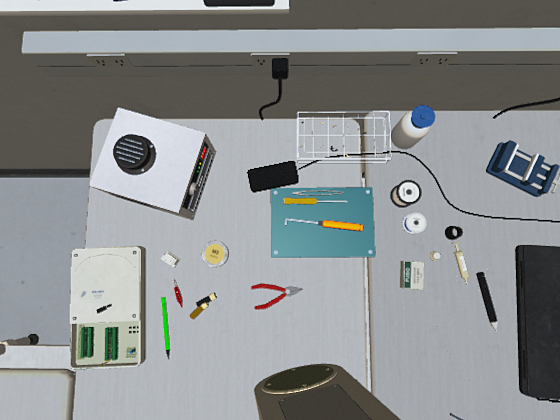

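View pics/side0.png

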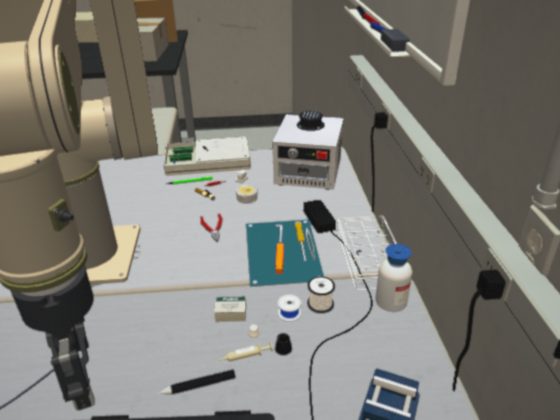

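Top view: hook at about (325,223), with its tip on the left at (287,222). The extractor is at upper left, and its front faces right and down. Next I measure exact poses from depth.

Run:
```python
from h import *
d=np.load("top_d.npy");p=np.load("top_p.npy");W=world("top",d)
def box(m,n):
    q=W[m][:,:2].astype(np.float32);r=cv2.minAreaRect(q);print(n,m.sum(),np.round(np.median(W[m],0),1),[np.round(x,1) for x in r]);print(np.round(cv2.boxPoints(r),1).tolist())
hsv=cv2.cvtColor(p,cv2.COLOR_RGB2HSV)
v,u=np.mgrid[0:420,0:560]
reg=(u>315)&(u<366)&(v>214)&(v<235)
m=reg&(hsv[...,0]<22)&(hsv[...,1]>140)&(hsv[...,2]>120)
box(m,"handle")
z=W[...,2]
m=(abs(z-150)<6)&(u>80)&(u<220)&(v>100)&(v<225)
m=cv2.morphologyEx(m.astype(np.uint8),cv2.MORPH_OPEN,np.ones((3,3)))>0
box(m,"exttop")
# rod
reg=(u>280)&(u<316)&(v>214)&(v<235)&(hsv[...,1]<90)
print("rod",np.c_[u[reg],v[reg]][:60:1].shape, np.round(np.c_[u[reg],v[reg],W[reg]][::6]).astype(int).tolist())
# front face from side cam
d=np.load("side_d.npy");Ws=world("side",d)
m=(u>270)&(u<345)&(v>120)&(v<190)
q=Ws[m];q=q[(q[:,2]>90)&(q[:,2]<145)]
# front plane points via RANSAC on xy line
best=0
rng=np.random.default_rng(0)
for _ in range(500):
    a,b=q[rng.integers(len(q),size=2),:2];n=np.array([-(b-a)[1],(b-a)[0]]);L=np.linalg.norm(n)
    if L<40: continue
    i=abs((q[:,:2]-a)@n/L)<2
    if i.sum()>best: best=i.sum();I=i
f=cv2.fitLine(q[I][:,:2].astype(np.float32),cv2.DIST_L2,0,.01,.01).ravel();print("front",best,len(q),f,q[I].min(0),q[I].max(0))
p=np.load("side_p.npy")
cv2.imwrite("pics/c1.png",cv2.resize(p[110:195,265:355,::-1],None,fx=6,fy=6,interpolation=cv2.INTER_CUBIC))
p=np.load("top_p.npy")
cv2.imwrite("pics/c2.png",cv2.resize(p[180:265,265:380,::-1],None,fx=6,fy=6,interpolation=cv2.INTER_CUBIC))
```

```text
handle 140 [459.5 -73.1  21.3] [array([434.5, -17. ]), array([ 55.7, 213.8]), np.float64(22.9)]
[[367.20001220703125, 70.5999984741211], [450.3999938964844, -126.30000305175781], [501.70001220703125, -104.5999984741211], [418.5, 92.30000305175781]]
exttop 6560 [574.6 335.1 149.7] [array([586.8, 351.7]), array([201.2, 180.8]), np.float64(73.3)]
[[471.29998779296875, 281.20001220703125], [644.5, 229.3000030517578], [702.2000122070312, 422.1000061035156], [529.0999755859375, 474.0]]
rod (60, 2) [[286, 217, 481, 57, 2], [290, 218, 478, 47, 3], [284, 219, 476, 62, 3], [290, 219, 474, 48, 17], [296, 219, 475, 33, 5], [302, 219, 475, 19, 5], [288, 220, 471, 53, 18], [294, 220, 472, 38, 13], [300, 220, 472, 24, 14], [306, 220, 473, 9, 2], [312, 220, 473, -6, 3], [296, 221, 469, 34, 16], [302, 221, 470, 19, 12], [308, 221, 470, 5, 14], [314, 221, 471, -11, 4], [304, 222, 467, 14, 13], [310, 222, 467, 0, 14], [284, 223, 466, 62, 2], [314, 223, 465, -10, 14]]
front 537 1195 [ 9.5435679e-01 -2.9866892e-01  5.6132117e+02  2.5444211e+02] [474.20732417 226.72116898  90.09065412] [645.0816732  282.70054069 144.98927067]
```

View pics/c1.png

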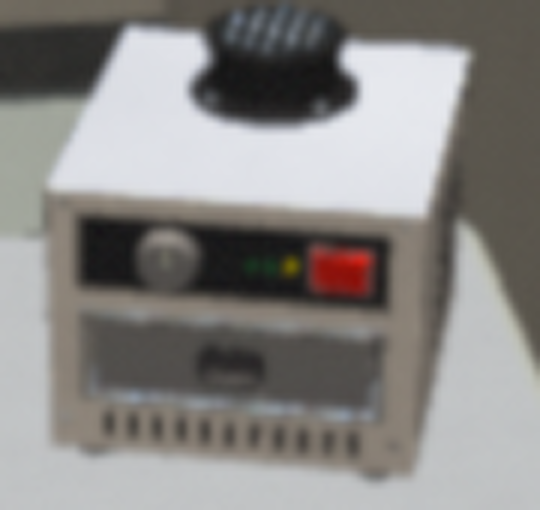

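View pics/c2.png

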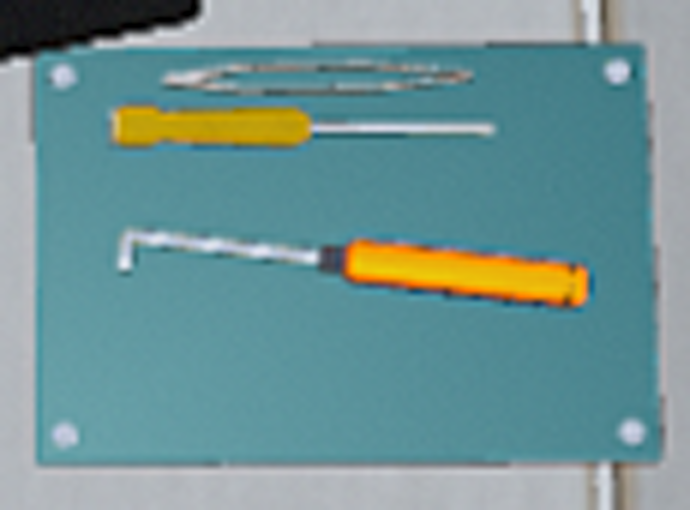

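Side crop: the finger hole is at crop (230,367), which is side pixel (303.3,171.2). Top crop: the hook's bend is at crop (130,237), the handle spans (346,258) to (588,285), and the tip bends down toward world -x. I'll intersect these rays with the known planes.

```bash
cat >> h.py <<'E'
def ray(cam,u,v):
    c=eyes.get_calibration(cam);K=np.array(c["intrinsics"]);R=np.array(c["R"]);t=np.array(c["t"])
    return -R.T@t, R.T@np.linalg.inv(K)@np.array([u,v,1.])
def hit(cam,u,v,n,d):  # plane n.x=d
    o,r=ray(cam,u,v);return o+r*(d-n@o)/(n@r)
from scipy.spatial.transform import Rotation as Ro
def plan(target,yaw,n,p=None,y0=None):
    """n equal rows from current pose (tool down)"""
    s=sense(); p=np.array(s["tool_pos"] if p is None else p,float); y=s["tcp_rot"][2] if y0 is None else y0
    st=(np.array(target,float)-p)/n; dy=(yaw-y)/n
    for i in range(n):
        R=Ro.from_euler("xyz",[180,0,y],degrees=True)
        print([round(float(x),1) for x in R.inv().apply(st)]+[0,0,round(-np.radians(dy),4)]); y+=dy
E
python3 - <<'E'
from h import *
ez=np.array([0,0,1.])
g=lambda x,y:(265+x/6-.42,180+y/6-.42)
b=hit("top",*g(131,237),ez,13);a1=hit("top",*g(588,286),ez,23);a0=hit("top",*g(346,258),ez,23);t=hit("top",*g(124,270),ez,13)
print("bend",b,"rear",a1,"front",a0,"tip",t)
# orange mask centroid/axis, projected at z=20
p=np.load("top_p.npy");hsv=cv2.cvtColor(p,cv2.COLOR_RGB2HSV)
v,u=np.mgrid[0:420,0:560]
m=(u>318)&(u<366)&(v>217)&(v<235)&(hsv[...,0]<20)&(hsv[...,1]>140)&(hsv[...,2]>100)
Q=np.array([hit("top",x,y,ez,22) for x,y in zip(u[m],v[m])])
r=cv2.minAreaRect(Q[:,:2].astype(np.float32));print("handle",m.sum(),Q.mean(0),r)
d=b-Q.mean(0);print("len",np.hypot(*d[:2]),"yaw",np.degrees(np.arctan2(d[1],d[0])))
th=np.radians(73.2);ex=np.array([np.cos(th),np.sin(th),0]);ey=np.array([-ex[1],ex[0],0]);c=np.array([587,352,0.])
h=hit("side",265+230/6-.42,110+367/6-.42,ex,ex@c-100);print("hole",h,"ey off",(h-c)@ey)
for n in [(88,355),(385,368)]:
    q=hit("side",265+n[0]/6-.42,110+n[1]/6-.42,ex,ex@c-100);print("tray edge",q,(q-c)@ey)
plan([460,-73,120],84,12)
E
```

```text
bend [474.24443837  56.355183    13.        ] rear [ 454.01709727 -123.25821967   23.        ] front [464.9025074  -28.36701835  23.        ] tip [460.96692212  59.1620459   13.        ]
handle 111 [459.20058127 -74.42354741  22.        ] ((459.2025146484375, -75.1913833618164), (95.1046371459961, 15.886265754699707), 83.36267852783203)
len 131.64115604819497 yaw 83.43794297203823
hole [560.02760229 255.6851128   61.68514332] ey off -2.016862693187342
tray edge [493.26606192 275.84161021  61.6987535 ] 67.72113025215076
tray edge [631.33501526 234.15613552  68.17529743] -76.50339844156525
[34.8, -32.8, 9.3, 0, 0, np.float64(-0.0969)]
[37.8, -29.2, 9.3, 0, 0, np.float64(-0.0969)]
[40.4, -25.4, 9.3, 0, 0, np.float64(-0.0969)]
[42.7, -21.4, 9.3, 0, 0, np.float64(-0.0969)]
[44.6, -17.2, 9.3, 0, 0, np.float64(-0.0969)]
[46.0, -12.8, 9.3, 0, 0, np.float64(-0.0969)]
[47.1, -8.3, 9.3, 0, 0, np.float64(-0.0969)]
[47.6, -3.7, 9.3, 0, 0, np.float64(-0.0969)]
[47.8, 0.9, 9.3, 0, 0, np.float64(-0.0969)]
[47.5, 5.6, 9.3, 0, 0, np.float64(-0.0969)]
[46.7, 10.1, 9.3, 0, 0, np.float64(-0.0969)]
[45.5, 14.6, 9.3, 0, 0, np.float64(-0.0969)]
```

>>> {"name": "apply_moves", "arguments": {"rows": [[34.8,-32.8,9.3,0,0,-0.097],[37.8,-29.2,9.3,0,0,-0.097],[40.4,-25.4,9.3,0,0,-0.097],[42.7,-21.4,9.3,0,0,-0.097],[44.6,-17.2,9.3,0,0,-0.097]], "fingers": 45, "grip_force": 60}}

```text
time: 1.32
tool_pos: [296.7, -363.2, 184.7]
tcp_rot: [180.0, 0.0, 45.3]
ft_force: [1.2, 0.4, 0.3]
finger_gap: 45.0
grip_force: 0.0
```

>>> {"name": "apply_moves", "arguments": {"rows": [[46.0,-12.8,9.3,0,0,-0.097],[47.1,-8.3,9.3,0,0,-0.097],[47.6,-3.7,9.3,0,0,-0.097],[47.8,0.9,9.3,0,0,-0.097],[47.5,5.6,9.3,0,0,-0.097]]}}

```text
time: 1.95
tool_pos: [413.8, -154.8, 138.4]
tcp_rot: [179.9, 0.0, 73.1]
ft_force: [0.3, -0.4, -0.3]
finger_gap: 44.8
grip_force: 0.0
```

Run:
```python
from h import *
s=sense();print(s["tool_pos"],s["tcp_rot"],s["finger_gap"],s["qd"])
plan([459,-75.5,60],83.4,4)
```

```text
[ 413.80887126 -154.8187797   138.40616536] [1.79934648e+02 1.26683101e-02 7.31047070e+01] 44.81620531321879 [ 50.21544256  11.29837706  -1.37281886  -0.11027968 -10.14113358
   5.65034231]
[22.3, 5.0, 19.6, 0, 0, np.float64(-0.0449)]
[22.0, 6.0, 19.6, 0, 0, np.float64(-0.0449)]
[21.7, 7.0, 19.6, 0, 0, np.float64(-0.0449)]
[21.4, 8.0, 19.6, 0, 0, np.float64(-0.0449)]
```

>>> {"name": "apply_moves", "arguments": {"rows": [[22.3,5.0,19.6,0,0,-0.045],[22,6,19.6,0,0,-0.045],[21.7,7,19.6,0,0,-0.045],[21.4,8,19.6,0,0,-0.045],[0,0,0,0,0,0]]}}

```text
time: 2.58
tool_pos: [457.4, -75.5, 58.4]
tcp_rot: [-179.8, -0.0, 83.4]
ft_force: [0.3, 0.4, -1.1]
finger_gap: 45.3
grip_force: 0.0
```

Run:
```python
from h import *
s=sense();print(s["tool_pos"],s["tcp_rot"],s["finger_gap"])
p,d=eyes.snapshot("side");q,_=eyes.snapshot("top")
im=np.hstack([cv2.resize(p[210:290,240:330,::-1],None,fx=4,fy=4,interpolation=2),cv2.resize(q[170:250,275:365,::-1],None,fx=4,fy=4,interpolation=2)]);cv2.imwrite("pics/g1.png",im)
plan([459.2,-75.5,7],83.4,4)
```

```text
[457.44138184 -75.50756723  58.38200364] [-1.79825523e+02 -3.92290225e-02  8.33602195e+01] 45.25485219401819
[0.4, 0.2, 13.3, 0, 0, np.float64(-0.0007)]
[0.4, 0.2, 13.3, 0, 0, np.float64(-0.0007)]
[0.4, 0.2, 13.3, 0, 0, np.float64(-0.0007)]
[0.4, 0.2, 13.3, 0, 0, np.float64(-0.0007)]
```

View pics/g1.png

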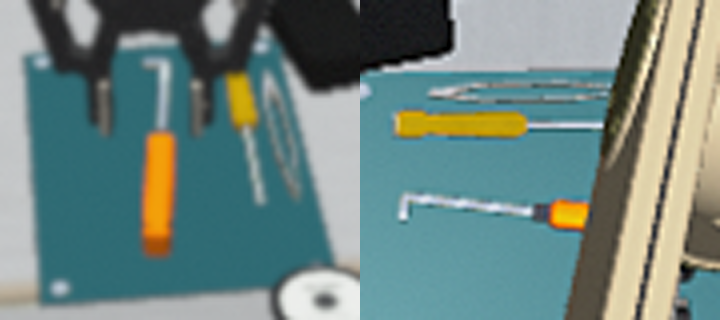

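The view shows the fingers straddling the handle (fingers at crop (103,130) and (197,130), handle at x≈157), with the screwdriver well clear. I'll descend and close.

>>> {"name": "apply_moves", "arguments": {"rows": [[0.4,0.2,15,0,0,0],[0.4,0.2,15,0,0,0],[0.4,0.2,14,0,0,0],[0.4,0.2,7.5,0,0,0],[0,0,0,0,0,0]]}}

```text
time: 3.3
tool_pos: [458.6, -75.2, 7.4]
tcp_rot: [-179.9, -0.0, 83.2]
ft_force: [-0.1, 0.0, 0.1]
finger_gap: 44.9
grip_force: 0.0
```

>>> {"name": "apply_moves", "arguments": {"rows": [[0,0,0,0,0,0],[0,0,0,0,0,0],[0,0,0,0,0,0],[0,0,0,0,0,0],[0,0,0,0,0,0]], "fingers": 8, "grip_force": 60}}

```text
time: 3.92
tool_pos: [460.2, -75.6, 9.2]
tcp_rot: [179.9, 0.0, 83.2]
ft_force: [-0.6, 1.0, 6.6]
finger_gap: 13.9
grip_force: 60.6
```

>>> {"name": "apply_moves", "arguments": {"rows": [[0,0,-5,0,0,0],[0,0,-15,0,0,0],[0,0,-25,0,0,0],[0,0,-25,0,0,0],[0,0,0,0,0,0]]}}

```text
time: 4.55
tool_pos: [461.4, -76.0, 81.3]
tcp_rot: [179.7, 0.0, 83.2]
ft_force: [-0.3, 0.1, 0.7]
finger_gap: 14.5
grip_force: 59.9
```

Run:
```python
from h import *
s=sense();print(s["tool_pos"],s["tcp_rot"],s["finger_gap"],s["ft_force"],s["wrist_torque"])
p,d=eyes.snapshot("side");q,dt=eyes.snapshot("top")
for n in("hook_tip","hook_grip"):
  for c in("side","top"): print(n,c,[(np.round(r["xyz"],1),round(r["confidence"],2)) for r in models.place_of(n,c)[:2]])
im=np.hstack([cv2.resize(p[180:280,230:330,::-1],None,fx=4,fy=4,interpolation=2),cv2.resize(q[180:280,265:365,::-1],None,fx=4,fy=4,interpolation=2)]);cv2.imwrite("pics/g2.png",im)
```

```text
[461.41210715 -75.96886304  81.3041428 ] [1.79703932e+02 4.63325770e-02 8.32415403e+01] 14.488241756465861 [-0.26636691  0.1031795   0.71352878] [ 0.00399133 -0.03023717 -0.01034717]
hook_tip side []
hook_tip top [(array([477.2,  59.8,  80.1]), 0.61)]
hook_grip side [(array([461.8, -74. ,  84.5]), 0.79), (array([587.9, 354.2,   1.4]), 0.51)]
hook_grip top []
```

View pics/g2.png

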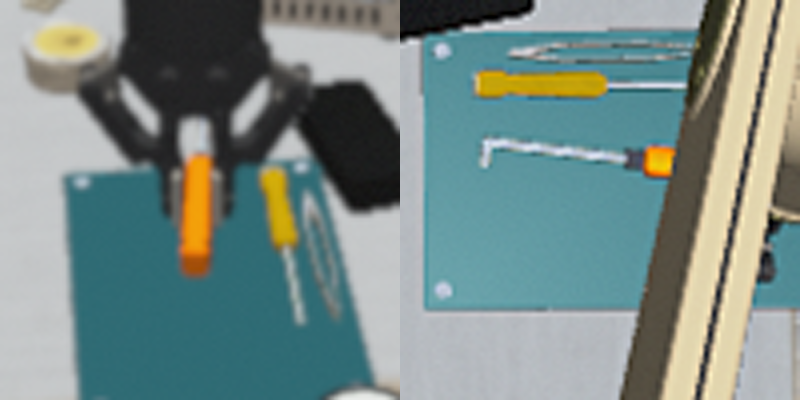

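The hook is held: handle between the pads at side crop (197,215), bend at top crop (488,145). Now I check rod height and tilt by depth, and work out the approach.

Run:
```python
from h import *
s=sense();T=s["tool_pos"]
q,d=eyes.snapshot("top");W=world("top",d)
v,u=np.mgrid[0:420,0:560]
m=(u>283)&(u<330)&(v>210)&(v<228)&(W[...,2]>60)
for x in range(283,331,4):
    k=m&(abs(u-x)<2)
    if k.any(): print(x,k.sum(),np.round(np.median(W[k],0),1), round(W[k][:,2].max(),1))
k=(u>275)&(u<360)&(v>235)&(v<250); print("mat z",np.median(W[k][:,2]))
ez=np.array([0,0,1.])
b=hit("top",265+(490-400)/4-.4,180+143/4-.4,ez,T[2]+4)
print("T",T,"bend",b,b-T,np.degrees(np.arctan2(b[1]-T[1],b[0]-T[0])))
```

```text
287 13 [468.9  58.3  82.5] 84.2
291 6 [472.   47.2  82.7] 83.6
295 7 [470.8  38.4  81.6] 84.2
299 6 [469.9  29.5  82.3] 84.9
303 8 [467.5  21.6  82.2] 942.7
307 6 [467.6  11.6  82.9] 84.4
311 8 [466.4   2.8  81.2] 84.1
315 7 [464.3  -6.   84. ] 942.7
319 8 [464.3 -15.   81. ] 83.8
323 15 [461.8 -23.5  84.7] 87.4
327 22 [461.3 -31.7  89.5] 93.5
mat z 3.9045283808050595
T [458.43208602 -75.17184635  77.20646518] bend [474.76400425  55.86542094  81.20646518] [ 16.33191823 131.03726729   4.        ] 82.89553772622689
```

Run:
```python
from h import *
W=world("top",np.load("top_d.npy"));k=W[155:195,243:300].reshape(-1,3);k=k[k[:,2]>8];print("adapter",np.percentile(k,[1,50,99],axis=0).round())
th=np.radians(73.2);ex=np.array([np.cos(th),np.sin(th),0]);ey=np.array([-ex[1],ex[0],0])
H=np.array([559.5,255.5,58.5]);T=H-6*ey-(30+134)*ex;print(T)
plan(T,73.2,5)
```

```text
adapter [[536.  29.  10.]
 [576.  86.  29.]
 [616. 147.  42.]]
[517.84270229  96.76541162  58.5       ]
[35.5, 7.7, 3.8, 0, 0, np.float64(0.035)]
[35.8, 6.5, 3.8, 0, 0, np.float64(0.035)]
[36.0, 5.2, 3.8, 0, 0, np.float64(0.035)]
[36.2, 4.0, 3.8, 0, 0, np.float64(0.035)]
[36.3, 2.7, 3.8, 0, 0, np.float64(0.035)]
```

>>> {"name": "apply_moves", "arguments": {"rows": [[35.5,7.7,3.8,0,0,0.035],[35.8,6.5,3.8,0,0,0.035],[36,5.2,3.8,0,0,0.035],[36.2,4,3.8,0,0,0.035],[36.3,2.7,3.8,0,0,0.035]]}}

```text
time: 5.52
tool_pos: [518.5, 97.7, 58.6]
tcp_rot: [-179.9, 0.0, 73.1]
ft_force: [-0.1, -0.0, -0.0]
finger_gap: 14.3
grip_force: 59.8
```

>>> {"name": "apply_moves", "arguments": {"rows": [[0,0,0,0,0,0],[0,0,0,0,0,0],[0,0,0,0,0,0],[0,0,0,0,0,0],[0,0,0,0,0,0]]}}

```text
time: 6.15
tool_pos: [518.7, 96.1, 59.5]
tcp_rot: [180.0, -0.0, 73.2]
ft_force: [0.9, -0.4, 0.3]
finger_gap: 14.1
grip_force: 59.8
```

Run:
```python
from h import *
s=sense();print(s["tool_pos"],s["tcp_rot"],s["finger_gap"],s["ft_force"])
p,d=eyes.snapshot("side");q,dt=eyes.snapshot("top");np.save("side_d2.npy",d);np.save("top_d2.npy",dt);np.save("top_p2.npy",q)
for n in("hook_tip","finger_hole"):
  for c in("side","top"): print(n,c,[(np.round(r["xyz"],1),round(r["confidence"],2)) for r in models.place_of(n,c)[:2]])
im=np.hstack([cv2.resize(p[135:205,265:335,::-1],None,fx=5.7,fy=5.7,interpolation=2),cv2.resize(q[140:240,170:270,::-1],None,fx=3.99,fy=3.99,interpolation=2)]);print(im.shape);cv2.imwrite("pics/g3.png",im)
```

```text
[518.72121798  96.0579244   59.53439671] [ 1.79988608e+02 -3.49727131e-03  7.31713734e+01] 14.112422794878961 [ 0.93357689 -0.36331213  0.28098731]
hook_tip side []
hook_tip top []
finger_hole side [(array([558.5, 252.8,  61.2]), 0.58)]
finger_hole top [(array([561.4, 253. ,  66.1]), 0.68)]
(399, 798, 3)
```

View pics/g3.png

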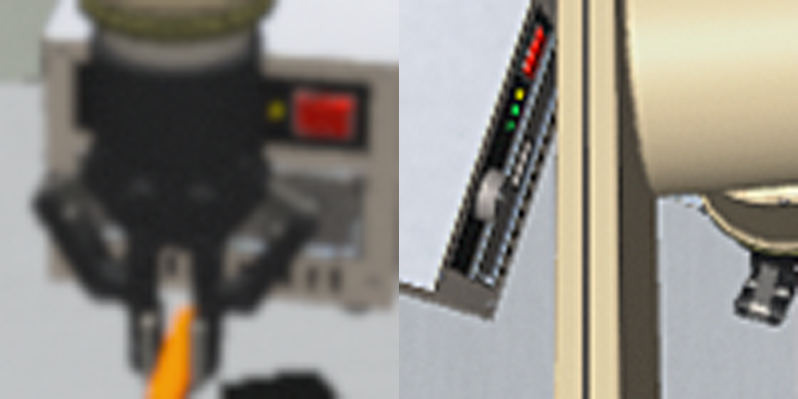

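The pictures show only the gripper in front of the tray. The tip is hidden in both cameras, so I'll insert slowly by feel.

>>> {"name": "apply_moves", "arguments": {"rows": [[5,0,0,0,0,0],[5,0,0,0,0,0],[5,0,0,0,0,0],[4,0,0,0,0,0],[3,0,0,0,0,0]]}}

```text
time: 7.08
tool_pos: [525.1, 118.0, 59.4]
tcp_rot: [-180.0, 0.0, 73.2]
ft_force: [0.7, -0.5, -0.2]
finger_gap: 14.3
grip_force: 59.8
```

>>> {"name": "apply_moves", "arguments": {"rows": [[2,0,0,0,0,0],[2,0,0,0,0,0],[2,0,0,0,0,0],[2,0,0,0,0,0],[2,0,0,0,0,0]]}}

```text
time: 7.7
tool_pos: [528.0, 127.3, 59.4]
tcp_rot: [180.0, -0.0, 73.2]
ft_force: [-0.6, 0.2, -1.6]
finger_gap: 14.4
grip_force: 59.8
```

>>> {"name": "apply_moves", "arguments": {"rows": [[2,0,0,0,0,0],[2,0,0,0,0,0],[2,0,0,0,0,0],[2,0,0,0,0,0],[2,0,0,0,0,0]]}}

```text
time: 8.32
tool_pos: [530.9, 136.9, 59.4]
tcp_rot: [-180.0, -0.0, 73.2]
ft_force: [0.8, -0.7, -1.6]
finger_gap: 14.9
grip_force: 59.8
```

>>> {"name": "apply_moves", "arguments": {"rows": [[2,0,0,0,0,0],[2,0,0,0,0,0],[2,0,0,0,0,0],[2,0,0,0,0,0],[0,0,0,0,0,0]]}}

```text
time: 8.95
tool_pos: [533.2, 144.6, 59.4]
tcp_rot: [180.0, -0.0, 73.2]
ft_force: [0.3, 0.3, -0.5]
finger_gap: 14.3
grip_force: 59.8
```

>>> {"name": "apply_moves", "arguments": {"rows": [[0,-3,0,0,0,0],[0,-3,0,0,0,0],[0,-3,0,0,0,0],[0,-3,0,0,0,0],[0,-2,0,0,0,0]]}}

```text
time: 9.57
tool_pos: [519.5, 148.5, 59.4]
tcp_rot: [-180.0, -0.0, 73.2]
ft_force: [-0.7, 0.6, -0.8]
finger_gap: 14.3
grip_force: 59.8
```

>>> {"name": "apply_moves", "arguments": {"rows": [[-2,0,0,0,0,0],[-2,0,0,0,0,0],[-2,0,0,0,0,0],[-2,0,0,0,0,0],[-2,0,0,0,0,0]]}}

```text
time: 10.2
tool_pos: [516.8, 138.7, 59.4]
tcp_rot: [180.0, -0.0, 73.2]
ft_force: [0.2, 0.8, -0.3]
finger_gap: 14.5
grip_force: 59.8
```

>>> {"name": "apply_moves", "arguments": {"rows": [[-1,0,0,0,0,0],[-1,0,0,0,0,0],[-1,0,0,0,0,0],[-1,0,0,0,0,0],[-1,0,0,0,0,0]]}}

```text
time: 10.82
tool_pos: [515.6, 134.5, 59.6]
tcp_rot: [180.0, -0.1, 73.2]
ft_force: [0.9, 4.5, -0.9]
finger_gap: 14.5
grip_force: 59.8
```

>>> {"name": "apply_moves", "arguments": {"rows": [[-1,0,0,0,0,0],[-1,0,0,0,0,0],[-1,0,0,0,0,0],[-1,0,0,0,0,0],[-1,0,0,0,0,0]]}}

```text
time: 11.45
tool_pos: [514.1, 129.8, 59.5]
tcp_rot: [180.0, -0.0, 73.2]
ft_force: [0.9, 4.4, -0.9]
finger_gap: 14.9
grip_force: 59.8
```

>>> {"name": "apply_moves", "arguments": {"rows": [[-1.5,0,0,0,0,0],[-1.5,0,0,0,0,0],[-1.5,0,0,0,0,0],[-1.5,0,0,0,0,0],[-1.5,0,0,0,0,0]]}}

```text
time: 12.08
tool_pos: [511.7, 121.9, 59.3]
tcp_rot: [-180.0, 0.0, 73.2]
ft_force: [-0.9, -0.3, -1.1]
finger_gap: 14.2
grip_force: 59.8
```

>>> {"name": "apply_moves", "arguments": {"rows": [[-2,0,0,0,0,0],[-2,0,0,0,0,0],[-2,0,0,0,0,0],[-2,0,0,0,0,0],[-2,0,0,0,0,0]]}}

```text
time: 12.7
tool_pos: [508.9, 112.5, 59.4]
tcp_rot: [180.0, -0.0, 73.2]
ft_force: [0.2, 1.9, -0.1]
finger_gap: 14.3
grip_force: 59.8
```

>>> {"name": "apply_moves", "arguments": {"rows": [[-2,0,0,0,0,0],[-2,0,0,0,0,0],[-2,0,0,0,0,0],[-2,0,0,0,0,0],[-2,0,0,0,0,0]]}}

```text
time: 13.32
tool_pos: [506.0, 102.9, 59.4]
tcp_rot: [180.0, -0.0, 73.2]
ft_force: [0.6, 2.1, -1.0]
finger_gap: 14.3
grip_force: 59.8
```

Run:
```python
from h import *
s=sense();print(s["tool_pos"],s["ft_force"])
p,d=eyes.snapshot("side");q,dt=eyes.snapshot("top")
th=np.radians(73.2);ex=np.array([np.cos(th),np.sin(th),0])
for c in("side","top"):
  for r in models.place_of("finger_hole",c)[:2]: print(c,np.round(r["xyz"],1),round(r["confidence"],2),"out",(np.array([559.5,255.5,0])-r["xyz"])@ex)
im=np.hstack([cv2.resize(p[135:205,265:335,::-1],None,fx=5.7,fy=5.7,interpolation=2),cv2.resize(q[140:240,170:270,::-1],None,fx=3.99,fy=3.99,interpolation=2)]);cv2.imwrite("pics/g4.png",im)
```

```text
[505.98392163 102.88038593  59.40636157] [ 0.60575343  2.05532404 -1.03467518]
side [549.4 220.3  64.9] 0.71 out 36.616867462267926
top [550.2 223.4  62.4] 0.55 out 33.417951582362925
```

View pics/g4.png

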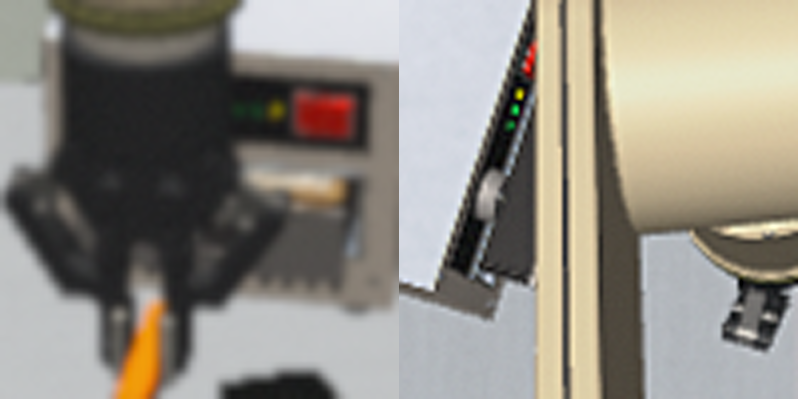

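The tray is out by about 34 mm (grey tray visible at top crop (515,225)). I'll draw it to just short of the stop range, then in small steps.

>>> {"name": "apply_moves", "arguments": {"rows": [[-3,0,0,0,0,0],[-3,0,0,0,0,0],[-3,0,0,0,0,0],[-3,0,0,0,0,0],[-3,0,0,0,0,0]]}}

```text
time: 14.15
tool_pos: [501.6, 88.4, 59.4]
tcp_rot: [180.0, -0.0, 73.2]
ft_force: [0.6, 1.6, -1.5]
finger_gap: 14.4
grip_force: 59.8
```

>>> {"name": "apply_moves", "arguments": {"rows": [[-3,0,0,0,0,0],[-3,0,0,0,0,0],[-3,0,0,0,0,0],[-3,0,0,0,0,0],[-2,0,0,0,0,0]]}}

```text
time: 14.78
tool_pos: [497.6, 75.0, 59.4]
tcp_rot: [-180.0, 0.0, 73.2]
ft_force: [0.9, 1.3, -0.6]
finger_gap: 14.5
grip_force: 59.8
```

>>> {"name": "apply_moves", "arguments": {"rows": [[-2,0,0,0,0,0],[-1.5,0,0,0,0,0],[-1,0,0,0,0,0],[-0.5,0,0,0,0,0],[-0.5,0,0,0,0,0]]}}

```text
time: 15.4
tool_pos: [496.1, 70.0, 59.4]
tcp_rot: [180.0, -0.0, 73.2]
ft_force: [1.1, 2.3, -1.5]
finger_gap: 14.0
grip_force: 59.8
```

>>> {"name": "apply_moves", "arguments": {"rows": [[-0.4,0,0,0,0,0],[-0.4,0,0,0,0,0],[-0.3,0,0,0,0,0],[-0.3,0,0,0,0,0],[0,0,0,0,0,0]]}}

```text
time: 16.02
tool_pos: [495.6, 68.6, 59.4]
tcp_rot: [180.0, 0.0, 73.2]
ft_force: [0.9, 2.6, -1.1]
finger_gap: 14.4
grip_force: 59.8
```

>>> {"name": "apply_moves", "arguments": {"rows": [[-0.6,0,0,0,0,0],[-0.6,0,0,0,0,0],[-0.6,0,0,0,0,0],[-0.6,0,0,0,0,0],[0,0,0,0,0,0]]}}

```text
time: 16.65
tool_pos: [494.9, 66.2, 59.4]
tcp_rot: [180.0, 0.0, 73.2]
ft_force: [1.2, 1.3, -0.5]
finger_gap: 14.2
grip_force: 59.8
```

>>> {"name": "apply_moves", "arguments": {"rows": [[-0.4,0,0,0,0,0],[-0.4,0,0,0,0,0],[-0.3,0,0,0,0,0],[-0.2,0,0,0,0,0],[0,0,0,0,0,0]]}}

```text
time: 17.27
tool_pos: [494.6, 65.1, 59.4]
tcp_rot: [-180.0, 0.0, 73.2]
ft_force: [0.2, 2.2, -1.1]
finger_gap: 14.2
grip_force: 59.8
```

>>> {"name": "apply_moves", "arguments": {"rows": [[-0.4,0,0,0,0,0],[-0.4,0,0,0,0,0],[-0.3,0,0,0,0,0],[-0.2,0,0,0,0,0],[0,0,0,0,0,0]]}}

```text
time: 17.9
tool_pos: [494.2, 63.8, 59.4]
tcp_rot: [180.0, 0.0, 73.2]
ft_force: [0.9, 1.1, -1.0]
finger_gap: 14.5
grip_force: 59.8
```

>>> {"name": "apply_moves", "arguments": {"rows": [[-0.4,0,0,0,0,0],[-0.4,0,0,0,0,0],[-0.4,0,0,0,0,0],[-0.2,0,0,0,0,0],[0,0,0,0,0,0]]}}

```text
time: 18.52
tool_pos: [493.8, 62.5, 59.4]
tcp_rot: [-180.0, 0.0, 73.2]
ft_force: [0.6, 2.1, -1.0]
finger_gap: 14.4
grip_force: 59.8
```

>>> {"name": "apply_moves", "arguments": {"rows": [[-0.4,0,0,0,0,0],[-0.4,0,0,0,0,0],[-0.4,0,0,0,0,0],[-0.2,0,0,0,0,0],[0,0,0,0,0,0]]}}

```text
time: 19.15
tool_pos: [493.4, 61.1, 59.4]
tcp_rot: [-180.0, 0.0, 73.2]
ft_force: [0.6, 1.5, -0.5]
finger_gap: 14.5
grip_force: 59.8
```

>>> {"name": "apply_moves", "arguments": {"rows": [[-0.4,0,0,0,0,0],[-0.4,0,0,0,0,0],[-0.4,0,0,0,0,0],[-0.2,0,0,0,0,0],[0,0,0,0,0,0]]}}

```text
time: 19.77
tool_pos: [493.0, 59.9, 59.4]
tcp_rot: [180.0, -0.0, 73.2]
ft_force: [1.0, 2.3, -0.8]
finger_gap: 14.6
grip_force: 59.8
```

>>> {"name": "apply_moves", "arguments": {"rows": [[-0.4,0,0,0,0,0],[-0.4,0,0,0,0,0],[-0.4,0,0,0,0,0],[-0.2,0,0,0,0,0],[0,0,0,0,0,0]]}}

```text
time: 20.4
tool_pos: [492.9, 59.5, 59.6]
tcp_rot: [180.0, -0.1, 73.2]
ft_force: [2.4, 7.9, -1.4]
finger_gap: 14.5
grip_force: 59.7
```

The stop is felt at 8.3 N. I'll hold here.

>>> {"name": "apply_moves", "arguments": {"rows": [[0,0,0,0,0,0],[0,0,0,0,0,0],[0,0,0,0,0,0],[0,0,0,0,0,0],[0,0,0,0,0,0]]}}

```text
time: 21.02
tool_pos: [492.9, 59.5, 59.5]
tcp_rot: [180.0, -0.1, 73.2]
ft_force: [2.3, 8.5, -1.9]
finger_gap: 14.3
grip_force: 59.7
```

>>> {"name": "apply_moves", "arguments": {"rows": [[0,0,0,0,0,0],[0,0,0,0,0,0],[0,0,0,0,0,0],[0,0,0,0,0,0],[0,0,0,0,0,0]]}}

```text
time: 21.65
tool_pos: [492.9, 59.5, 59.5]
tcp_rot: [180.0, -0.1, 73.2]
ft_force: [3.0, 7.9, -2.3]
finger_gap: 14.5
grip_force: 59.7
```

>>> {"name": "apply_moves", "arguments": {"rows": [[1,0,0,0,0,0],[2,0,0,0,0,0],[2,0,0,0,0,0],[2,0,0,0,0,0],[1,0,0,0,0,0]]}}

```text
time: 22.28
tool_pos: [494.8, 66.1, 59.3]
tcp_rot: [-180.0, 0.0, 73.2]
ft_force: [-0.1, -0.4, -1.3]
finger_gap: 14.2
grip_force: 59.8
```

>>> {"name": "apply_moves", "arguments": {"rows": [[0,3,0,0,0,0],[0,3,0,0,0,0],[0,3,0,0,0,0],[0,3,0,0,0,0],[0,2,0,0,0,0]]}}

```text
time: 22.9
tool_pos: [508.5, 62.0, 59.4]
tcp_rot: [180.0, 0.0, 73.2]
ft_force: [-0.1, 0.1, -1.2]
finger_gap: 13.9
grip_force: 59.8
```

>>> {"name": "apply_moves", "arguments": {"rows": [[0,0,0,0,0,0],[-1,0,0,0,0,0],[-2,0,0,0,0,0],[-2,0,0,0,0,0],[-2,0,0,0,0,0]]}}

```text
time: 23.52
tool_pos: [506.2, 55.2, 59.4]
tcp_rot: [180.0, 0.0, 73.2]
ft_force: [-0.3, -0.2, -0.8]
finger_gap: 14.7
grip_force: 59.8
```

>>> {"name": "apply_moves", "arguments": {"rows": [[-2,0,0,0,0,0],[-2,0,0,0,0,0],[-2,0,0,0,0,0],[-2,0,0,0,0,0],[0,0,0,0,0,0]]}}

```text
time: 24.15
tool_pos: [503.9, 47.6, 59.4]
tcp_rot: [-180.0, 0.0, 73.2]
ft_force: [-0.5, -0.4, -1.2]
finger_gap: 14.2
grip_force: 59.8
```

>>> {"name": "apply_moves", "arguments": {"rows": [[-5,0,0,0,0,0],[-8,0,0,0,0,0],[-10,0,0,0,0,0],[-10,0,0,0,0,0],[-5,0,0,0,0,0]]}}

```text
time: 24.78
tool_pos: [492.7, 10.5, 59.4]
tcp_rot: [-180.0, 0.0, 73.2]
ft_force: [-1.0, 0.7, -1.2]
finger_gap: 14.3
grip_force: 59.8
```

Run:
```python
from h import *
s=sense();print(s["tool_pos"],s["ft_force"])
p,d=eyes.snapshot("side");q,dt=eyes.snapshot("top")
th=np.radians(73.2);ex=np.array([np.cos(th),np.sin(th),0])
for c in("side","top"):
  for r in models.place_of("finger_hole",c)[:1]: print(c,np.round(r["xyz"],1),round(r["confidence"],2),"out",(np.array([559.5,255.5,0])-r["xyz"])@ex)
plan([459.5,-75.5,40],83.2,4)
```

```text
[492.72773603  10.5161075   59.38593734] [-1.01937259  0.72260653 -1.19737258]
side [537.2 181.5  62.2] 0.86 out 77.28705188923468
top [538.2 175.6  65.5] 0.97 out 82.64620512772942
[-23.2, -1.8, 4.9, 0, 0, np.float64(-0.0437)]
[-23.1, -2.8, 4.9, 0, 0, np.float64(-0.0437)]
[-23.0, -3.8, 4.9, 0, 0, np.float64(-0.0437)]
[-22.8, -4.8, 4.9, 0, 0, np.float64(-0.0437)]
```

>>> {"name": "apply_moves", "arguments": {"rows": [[-23.2,-1.8,4.9,0,0,-0.044],[-23.1,-2.8,4.9,0,0,-0.044],[-23,-3.8,4.9,0,0,-0.044],[-22.8,-4.8,4.9,0,0,-0.043],[0,0,0,0,0,0]]}}

```text
time: 25.6
tool_pos: [458.7, -76.2, 39.4]
tcp_rot: [-180.0, -0.0, 83.2]
ft_force: [-0.7, 0.3, -0.4]
finger_gap: 14.0
grip_force: 59.9
```

>>> {"name": "apply_moves", "arguments": {"rows": [[0,0,6,0,0,0],[0,0,6,0,0,0],[0,0,6,0,0,0],[0,0,4,0,0,0],[0,0,2,0,0,0]]}}

```text
time: 26.22
tool_pos: [459.2, -75.3, 15.4]
tcp_rot: [-180.0, -0.0, 83.3]
ft_force: [1.0, 0.1, -0.4]
finger_gap: 14.0
grip_force: 59.9
```

>>> {"name": "apply_moves", "arguments": {"rows": [[0,0,1,0,0,0],[0,0,1,0,0,0],[0,0,0.5,0,0,0],[0,0,0.5,0,0,0],[0,0,0,0,0,0]]}}

```text
time: 26.85
tool_pos: [459.4, -75.6, 12.8]
tcp_rot: [-180.0, 0.0, 83.2]
ft_force: [-0.1, 0.3, 0.1]
finger_gap: 14.1
grip_force: 59.9
```

>>> {"name": "apply_moves", "arguments": {"rows": [[0,0,0.5,0,0,0],[0,0,0.5,0,0,0],[0,0,0.5,0,0,0],[0,0,0.5,0,0,0],[0,0,0,0,0,0]]}}

```text
time: 27.48
tool_pos: [459.3, -75.5, 10.7]
tcp_rot: [-180.0, -0.0, 83.2]
ft_force: [-0.4, -0.1, -0.6]
finger_gap: 14.4
grip_force: 59.9
```

>>> {"name": "apply_moves", "arguments": {"rows": [[0,0,0.4,0,0,0],[0,0,0.4,0,0,0],[0,0,0.4,0,0,0],[0,0,0.4,0,0,0],[0,0,0,0,0,0]]}}

```text
time: 28.1
tool_pos: [459.4, -75.5, 9.2]
tcp_rot: [-180.0, 0.0, 83.2]
ft_force: [-0.1, 1.0, 0.4]
finger_gap: 14.5
grip_force: 60.0
```

>>> {"name": "apply_moves", "arguments": {"rows": [[0,0,0.2,0,0,0],[0,0,0.2,0,0,0],[0,0,0.2,0,0,0],[0,0,0.2,0,0,0],[0,0,0,0,0,0]]}}

```text
time: 28.72
tool_pos: [459.4, -75.5, 9.2]
tcp_rot: [-180.0, -0.0, 83.2]
ft_force: [-5.2, 1.5, 11.4]
finger_gap: 14.5
grip_force: 61.5
```

The hook is on the mat. I'll ease off a little, release and lift.

>>> {"name": "apply_moves", "arguments": {"rows": [[0,0,-0.3,0,0,0],[0,0,-0.3,0,0,0],[0,0,0,0,0,0],[0,0,0,0,0,0],[0,0,0,0,0,0]]}}

```text
time: 29.35
tool_pos: [459.4, -75.5, 9.2]
tcp_rot: [-180.0, -0.0, 83.2]
ft_force: [-3.8, 0.4, 6.1]
finger_gap: 14.7
grip_force: 60.6
```

>>> {"name": "apply_moves", "arguments": {"rows": [[0,0,0,0,0,0],[0,0,0,0,0,0],[0,0,0,0,0,0],[0,0,0,0,0,0],[0,0,0,0,0,0]], "fingers": 45}}

```text
time: 29.98
tool_pos: [459.3, -75.5, 9.0]
tcp_rot: [-180.0, -0.0, 83.2]
ft_force: [0.4, -0.6, -0.1]
finger_gap: 45.4
grip_force: 0.0
```

>>> {"name": "apply_moves", "arguments": {"rows": [[0,0,-4,0,0,0],[0,0,-10,0,0,0],[0,0,-25,0,0,0],[0,0,-40,0,0,0],[0,0,-40,0,0,0]]}}

```text
time: 30.6
tool_pos: [459.2, -75.5, 129.8]
tcp_rot: [180.0, 0.0, 83.2]
ft_force: [0.9, 0.1, 0.3]
finger_gap: 45.0
grip_force: 0.0
```

>>> {"name": "apply_moves", "arguments": {"rows": [[-40,0,-10,0,0,0],[-50,0,-10,0,0,0],[-50,0,-10,0,0,0],[-30,0,0,0,0,0],[0,0,0,0,0,0]]}}

```text
time: 31.22
tool_pos: [439.1, -246.3, 159.0]
tcp_rot: [179.9, 0.0, 83.1]
ft_force: [0.1, 0.8, -0.6]
finger_gap: 44.9
grip_force: 0.0
```

Run:
```python
from h import *
s=sense();print(s["time"],s["tool_pos"],s["finger_gap"])
q,d=eyes.snapshot("top");p,_=eyes.snapshot("side")
im=np.hstack([cv2.resize(q[95:265,90:385,::-1],None,fx=1.6,fy=1.6,interpolation=2),cv2.resize(p[105:275,235:340,::-1],None,fx=1.6,fy=1.6,interpolation=2)]);cv2.imwrite("pics/end.png",im);print(im.shape)
```

```text
31.225 [ 439.09557513 -246.30873464  158.97655766] 44.89425122665795
(272, 640, 3)
```

View pics/end.png

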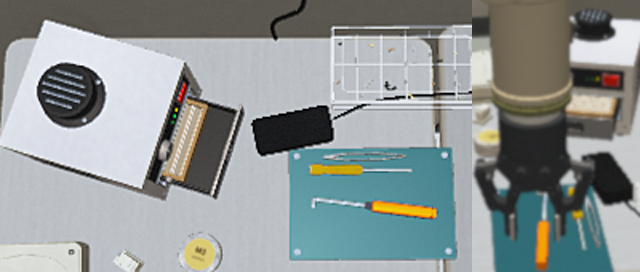

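The tray is out (crop (205,150)) and the hook lies on the mat (crop (375,207)), with the bystanders where they were.

```bash
python3 -c "
from bench import job
print(job.hand_in())"
```

```text
the job is handed in; nothing more can be done
None
```

I drew the tray out to its stop (about 80 mm), held it there with a pull of about 8 N, unhooked it and left it out; the hook is back on the mat, nothing else was moved, and the job is handed in.

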